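# Fill the jar crate

### The job

The three-cell packing crate already has one tall slim jar in an end cell. Fill it up: take the two other tall slim jars from the table and stand them in the two empty cells, one per cell, upright on the crate's floor, setting them down rather than dropping them. The jar that is already packed must still stand upright in its own cell; the squat jar does not belong in this crate.

Things in the scene. Friction and masses are not known exactly. Their poses are not given: they have to be found in the camera images.
- crate: open wooden packing crate, fixed to the table, with one row of three equal cells along its own y axis; outside 82 (x) x 234 (y) x 50 mm high; walls, dividers and floor 6 mm thick, so the cells are 70 x 70 mm inside and their floor lies 6 mm above the table. Origin at the centre of its underside, z up. Cell centres at y = -76, 0 and +76 mm (x = 0) in its frame. The cell at y = -76 mm already holds a jar; those at y = 0 and +76 mm are empty. The crate may be turned to any yaw.
- jar_a: tall slim jar of brown paste, silver lid, paper label; 110 mm high, 0.2 to 0.4 kg, standing upright on the table left of the crate. Body 50 mm in diameter, straight up to 80 mm above the underside, then a 41 mm neck; lid 45 mm in diameter, from 94 to 110 mm. Origin at the centre of its underside, z up. Pinch it from above by the lid or upper body, above the crate's walls.
- jar_b: the second jar to pack: the same as jar_a and likewise standing on the table to the left of the crate. A squat jar (66 mm wide, 56 mm high), which is not wanted, also stands there, at least 35 mm clear of both.
- jar_c: the jar that is already packed, the same as jar_a, standing loose in the crate's cell at y = -76 mm; its underside is 6 mm above the table.

How it is judged:
At the end, for the whole second after the job is handed in: Three tall jars, one in each cell, jar_c still in its own: each within 15 mm of its cell's centre in the crate's x and y, its underside less than 16 mm above the crate's underside (floor: 6 mm), within 0.17 rad of upright, slower than 0.03 m/s (x of jar_c in the frame of crate between -0.015 and 0.015 m and y of jar_c in the frame of crate between -0.091 and -0.061 m and z of jar_c in the frame of crate below 0.016 m and angle between jar_c's own z axis and vertical below 0.17 rad and linear speed of jar_c below 0.03 m/s and (((x of jar_a in the frame of crate between -0.015 and 0.015 m and y of jar_a in the frame of crate between -0.015 and 0.015 m and z of jar_a in the frame of crate below 0.016 m and angle between jar_a's own z axis and vertical below 0.17 rad and linear speed of jar_a below 0.03 m/s) and (x of jar_b in the frame of crate between -0.015 and 0.015 m and y of jar_b in the frame of crate between 0.061 and 0.091 m and z of jar_b in the frame of crate below 0.016 m and angle between jar_b's own z axis and vertical below 0.17 rad and linear speed of jar_b below 0.03 m/s)) or ((x of jar_b in the frame of crate between -0.015 and 0.015 m and y of jar_b in the frame of crate between -0.015 and 0.015 m and z of jar_b in the frame of crate below 0.016 m and angle between jar_b's own z axis and vertical below 0.17 rad and linear speed of jar_b below 0.03 m/s) and (x of jar_a in the frame of crate between -0.015 and 0.015 m and y of jar_a in the frame of crate between 0.061 and 0.091 m and z of jar_a in the frame of crate below 0.016 m and angle between jar_a's own z axis and vertical below 0.17 rad and linear speed of jar_a below 0.03 m/s)))); the robot touches nothing.
It fails at once if a jar is dropped into the crate (faster than 0.7 m/s within 130 mm of the crate's centre, with its underside less than 50 mm above the crate's underside) ((horizontal distance between jar_a and crate below 0.13 m and z of jar_a in the frame of crate below 0.05 m and linear speed of jar_a above 0.7 m/s) or (horizontal distance between jar_b and crate below 0.13 m and z of jar_b in the frame of crate below 0.05 m and linear speed of jar_b above 0.7 m/s)).
It also fails if it takes over 58 s, if anything falls off the work surface, if the arm or the gripper's body presses on something with over 40 N, if the wrist force passes 120 N, or if a joint passes its speed limit or range.

### The arm

A 6-joint arm with a two-finger parallel gripper is mounted at the origin on the work surface; the furniture and walls round the work are solid. World frame = base frame: x ahead of the robot, y to its left, z up, the work surface at z = 0. Lengths are in m, angles in rad, forces in N, time in s.
With the tool pointing down it reaches from about 0.3 to 0.875 m from the base axis. Payload 6.4 kg.
Tool frame: the origin (TCP) lies midway between the tips of the shut fingers; the grasp point (between the pads) lies 19 mm behind it; z points along the fingers, y is the line along which they close (so a half turn about z gives the same grasp; the last joint's range is limited). The gripper opens to 85 mm and grips with 20 to 120 N. Pads are 22 mm wide; open, the fingers measure 114 mm over their backs; the gripper's body (76 mm by 85 mm) begins 54 mm behind the grasp point. The pads swing forward as they close: fully open they stand 13 mm farther back than shut.
Start: joints at [-1.342, 0.181, 1.607, -0, 1.354, -0.206], TCP at [0.242, -0.522, 0.231] pointing down, gripper open.
Joint ranges: [-2.99, 2.99], [-0.89, 2.07], [0.3, 2.58], [-1.14, 4.28], [0, 2.63], [-3.12, 3.12]. Speed limits (rad/s): [2.57, 2.57, 3.01, 3.14, 3.14, 3.14].

### API

Orientations are given as a unit quaternion [w, x, y, z].
In Python, from bench import ctrl gives the robot as it stands. The module is installed in compiled form; this text tells all that it offers.
- The arm moves only by the tool move_arm, never from a script. Its argument "plan" is one flat list of numbers, 6 for each row, row after row: the shift along the world's x, y, z in units of 50 mm (1.0 is 50 mm), then the turn, a rotation vector about the world's x, y, z in rad. A call has 1 to 10 rows; each row is the pose to reach, as a shift and turn from the pose commanded when the call began; what a row does not reach only later rows make up. A row lasts 1/8 s, in which the tool goes at most 62.5 mm and 10.7 degrees, less where a joint would pass 70% of its speed; a pose out of reach is approached as far as the arm can. A call with a gripper value outside its range is refused whole. "grip" is the finger opening in mm, from 0 to 85.4, set as the call begins (left out, the last holds). The fingers move at their own pace and stop on an object; the grip force is fixed at half the most. Time passes only in rows, so rows that repeat a pose let the fingers close. It gives the time, the measured TCP pose, the force, the opening and the grip force at its end, in the units of the state.
- ctrl.get_obs(): the state, without advancing time (a new reading comes with each control period).
- ctrl.camera(name): name is "scene" or "top"; returns a dict with "pixels" (420x560x3 uint8, red, green, blue), "fx", "fy", "cx", "cy" (pixels), "dist_coeffs" ([k1, k2, p1, p2, k3] as OpenCV has them; the pictures are not rectified), "origin" and "attitude" of the camera in the world. Camera axes: x right, y down, z forward; pixel columns grow to the right and rows downward; lengths in m; the calibration is good to about 2 mm. A picture is of the moment at which its call begins. There is no depth.
- ctrl.hand_in(): hands the job in; it is judged then, once.
The state is a dict: "time_s": time; "q": joint angles; "dq": joint speeds; "joint_efforts": joint torques, N m; "eef_pos": TCP position; "eef_rot": TCP orientation; "wrist_force": force on the tool from outside, world axes, zero at the start; "torque": the same for the moment, N m; "opening": opening from 0.0 (shut) to 1.0 (fully open); "grasp_force": force on a finger pad.
Only numpy, scipy, OpenCV 4.12 (cv2) and the standard library are available. Lean on these libraries where they do the work, as an engineer would, in place of code of your own. Each camera call takes 0.05 s, during which the arm holds its last target. There are 200 camera calls.

## Working session

There is one attempt and no reset: what is moved stays moved. The work goes in short steps, Python scripts to look and compute and a tool call to move; the robot and the scene stay as the last step left them, time stands still between calls to the robot, and variables do not carry over. Pictures are saved under pics/ and viewed, at most 10 in all, crops included, and the job is handed in when it is done.

Besides the shell and the picture viewer there is one more tool, called after ">>>" as a command line: name --argument value ..., lists and objects as JSON in quotes. move_arm: Moves the arm, as the interface text tells. Its arguments: {"type":"object","properties":{"plan":{"type":"array"},"grip":{"type":"number"}},"required":["plan"]}

```bash
mkdir -p pics
python3 - <<'E'
from bench import ctrl
import cv2,numpy as np
for n in("top","scene"):
    c=ctrl.camera(n); cv2.imwrite(f"pics/{n}0.png",c["pixels"][:,:,::-1]); print({k:v for k,v in c.items() if k!="pixels"})
o=ctrl.get_obs(); print(o)
E
```

```text
{'fx': 391.15399189031376, 'fy': 391.15399189031376, 'cx': 282.99159024000414, 'cy': 206.43120054255382, 'dist_coeffs': array([-0.08189739,  0.        ,  0.        ,  0.        ,  0.        ]), 'origin': array([0.44479659, 0.07145959, 0.94721418]), 'attitude': array([ 0.02328223, -0.69820054,  0.714265  , -0.04241987])}
{'fx': 494.70010243440976, 'fy': 494.70010243440976, 'cx': 280.6481433382586, 'cy': 203.1839991248487, 'dist_coeffs': array([-0.01540376,  0.        ,  0.        ,  0.        ,  0.        ]), 'origin': array([-0.14795917,  0.60075287,  0.73870727]), 'attitude': array([ 0.18457892, -0.3835647 ,  0.81732249, -0.38832035])}
{'time_s': 0.1, 'q': array([-1.34230823e+00,  1.81469457e-01,  1.60793907e+00,  1.82500451e-05,
        1.35383194e+00, -2.06301914e-01]), 'dq': array([ 0.00017317, -0.00040132, -0.00152249, -0.00060906, -0.00080819,
        0.0018594 ]), 'joint_efforts': array([ 1.61620446e-04, -4.45876336e+01, -3.52236879e+01, -3.61255225e-04,
        4.20495504e-03, -2.41981394e-05]), 'eef_pos': array([ 0.24210108, -0.52097343,  0.23045773]), 'eef_rot': array([-8.23951923e-04,  9.76462719e-01,  2.15684678e-01, -2.30530451e-07]), 'wrist_force': array([0.30280075, 0.00330484, 0.13094818]), 'torque': array([-0.0190672 , -0.00279188, -0.00737906]), 'grasp_force': 0.0, 'opening': 0.9962757127087416}
```

View pics/top0.png

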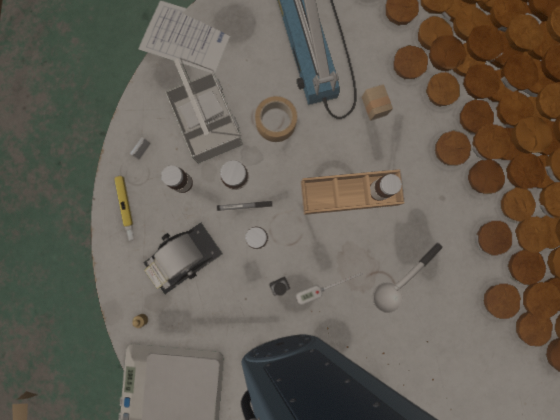

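View pics/scene0.png

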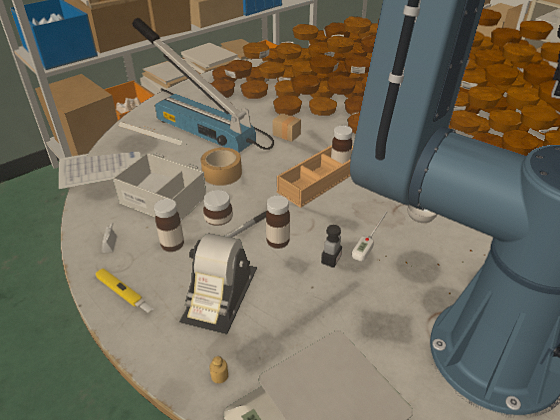

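The top view shows tall-jar lids at about (174,177) and (256,238), and the squat jar at (233,174). The crate spans (302–403, 170–213), with the packed jar at (388,185) in its right-hand cell. The scene view confirms that the tall jars are at (168,222) and (278,222).

```bash
cat > h.py <<'E'
import cv2,numpy as np
from scipy.spatial.transform import Rotation as R
def rot(q): return R.from_quat([q[1],q[2],q[3],q[0]]).as_matrix()
def K(c): return np.array([[c["fx"],0,c["cx"]],[0,c["fy"],c["cy"]],[0,0,1.]])
def cast(c,uv,z):
    p=cv2.undistortPoints(np.float64(uv).reshape(-1,1,2),K(c),c["dist_coeffs"])[:,0]
    d=np.c_[p,np.ones(len(p))]@rot(c["attitude"]).T
    return (c["origin"]+d*((z-c["origin"][2])/d[:,2])[:,None])[:,:2]
def proj(c,P):
    M=rot(c["attitude"]).T
    return cv2.projectPoints(np.float64(P),cv2.Rodrigues(M)[0],-M@c["origin"],K(c),c["dist_coeffs"])[0][:,0]
def lids(c,boxes,lo=185):
    hsv=cv2.cvtColor(c["pixels"],cv2.COLOR_RGB2HSV); out=[]
    for x0,y0,x1,y1 in boxes:
        h=hsv[y0:y1,x0:x1]; m=((h[...,2]>lo)&(h[...,1]<50)).astype(np.uint8)
        cs=cv2.findContours(m,cv2.RETR_EXTERNAL,cv2.CHAIN_APPROX_NONE)[0]
        k=max(cs,key=cv2.contourArea); (x,y),r=cv2.minEnclosingCircle(k)
        M=cv2.moments(k)
        out.append((x+x0,y+y0,r,M["m10"]/M["m00"]+x0,M["m01"]/M["m00"]+y0,M["m00"]))
    return np.array(out)
def wood(c,box):
    x0,y0,x1,y1=box; h=cv2.cvtColor(c["pixels"],cv2.COLOR_RGB2HSV)[y0:y1,x0:x1]
    m=((h[...,1]>75)&(h[...,0]<22)&(h[...,2]>60)).astype(np.uint8)
    m=cv2.morphologyEx(m,cv2.MORPH_CLOSE,np.ones((3,3)))
    k=max(cv2.findContours(m,cv2.RETR_EXTERNAL,cv2.CHAIN_APPROX_NONE)[0],key=cv2.contourArea)
    return k[:,0]+[x0,y0]
E
python3 - <<'E'
from bench import ctrl
from h import *
c=ctrl.camera("top"); np.set_printoptions(precision=4,suppress=True)
L=lids(c,[(155,160,198,197),(215,155,252,193),(240,222,272,254),(370,170,405,203)],170)
print(L); print("lids",cast(c,L[:,3:5],.11), cast(c,L[1:2,3:5],.056))
k=wood(c,(290,155,415,225))
for z in(.05,):
    w=cast(c,k,z); r=cv2.minAreaRect(np.float32(w)*1000); print(r,cv2.boxPoints(r))
im=c["pixels"][150:260,150:420,::-1].copy()
im=cv2.resize(im,None,fx=2.9,fy=2.9,interpolation=cv2.INTER_NEAREST)
for p in L: cv2.circle(im,(int((p[3]-149.5)*2.9),int((p[4]-149.5)*2.9)),int(np.sqrt(p[5]/3.14)*2.9),(0,255,0),1)
bp=np.c_[cv2.boxPoints(r)/1000,np.full(4,.05)]
cv2.polylines(im,[np.int32((proj(c,bp)-[149.5,149.5])*2.9)],True,(255,0,0),1)
cv2.drawContours(im,[np.int32((k-[149.5,149.5])*2.9)],-1,(0,0,255),1)
cv2.imwrite("pics/m1.png",im)
s=ctrl.camera("scene")
cv2.imwrite("pics/s1.png",cv2.resize(s["pixels"][110:290,90:380,::-1],None,fx=2.7,fy=2.7))
E
```

```text
Traceback (most recent call last):
  File "h.py", line 17, in lids
    k=max(cs,key=cv2.contourArea); (x,y),r=cv2.minEnclosingCircle(k)
ValueError: max() iterable argument is empty
```

```bash
sed -i 's/m=((h\[...,2\]>lo)&(h\[...,1\]<50)).astype(np.uint8)/g=h[...,2].copy(); hi=np.percentile(g,97); lo=(hi+np.percentile(g,40))\/2 if hi-np.percentile(g,40)>25 else hi-12; m=((g>lo)\&(h[...,1]<45)).astype(np.uint8)/' h.py
cat > m.py <<'E'
from bench import ctrl
from h import *
c=ctrl.camera("top"); np.set_printoptions(precision=4,suppress=True)
L=lids(c,[(155,160,198,197),(215,155,252,193),(240,222,272,254),(370,170,405,203)])
print(L); print("lids",cast(c,L[:,3:5],.11), cast(c,L[1:2,3:5],.056))
k=wood(c,(290,155,415,225))
w=cast(c,k,.05); r=cv2.minAreaRect(np.float32(w)*1000); print(r,cv2.boxPoints(r))
im=c["pixels"][150:260,150:420,::-1].copy()
im=cv2.resize(im,None,fx=2.9,fy=2.9,interpolation=cv2.INTER_NEAREST)
for p in L: cv2.circle(im,(int((p[3]-149.5)*2.9),int((p[4]-149.5)*2.9)),int(np.sqrt(p[5]/3.14)*2.9),(0,255,0),1)
bp=np.c_[cv2.boxPoints(r)/1000,np.full(4,.05)]
cv2.polylines(im,[np.int32((proj(c,bp)-[149.5,149.5])*2.9)],True,(255,0,0),1)
cv2.drawContours(im,[np.int32((k-[149.5,149.5])*2.9)],-1,(0,0,255),1)
s=ctrl.camera("scene")
im2=cv2.resize(s["pixels"][120:280,140:360,::-1],None,fx=2,fy=2)
out=np.zeros((600,790,3),np.uint8); out[:im.shape[0],:783]=im[:,:783]; a=600-im.shape[0]; out[im.shape[0]:,:440]=im2[:a]
cv2.imwrite("pics/m1.png",out)
E
python3 m.py
```

```text
[[170.2881 175.0099  10.1677 170.6429 174.9608 280.5   ]
 [231.9332 172.015   12.0973 232.0073 172.1121 409.    ]
 [254.8171 237.0122  10.0213 255.0068 237.0056 268.    ]
 [390.902  183.9724   9.9497 390.8719 183.9005 268.    ]]
lids [[ 0.5963  0.2896]
 [ 0.5996  0.1565]
 [ 0.4584  0.1091]
 [ 0.5671 -0.1899]] [[0.6096 0.1619]]
((560.6913452148438, -116.3750991821289), (83.15682983398438, 235.82846069335938), 4.2524871826171875) [[ 510.4839   -1.8686]
 [ 527.9709 -237.0478]
 [ 610.8988 -230.8816]
 [ 593.4117    4.2976]]
```

View pics/m1.png

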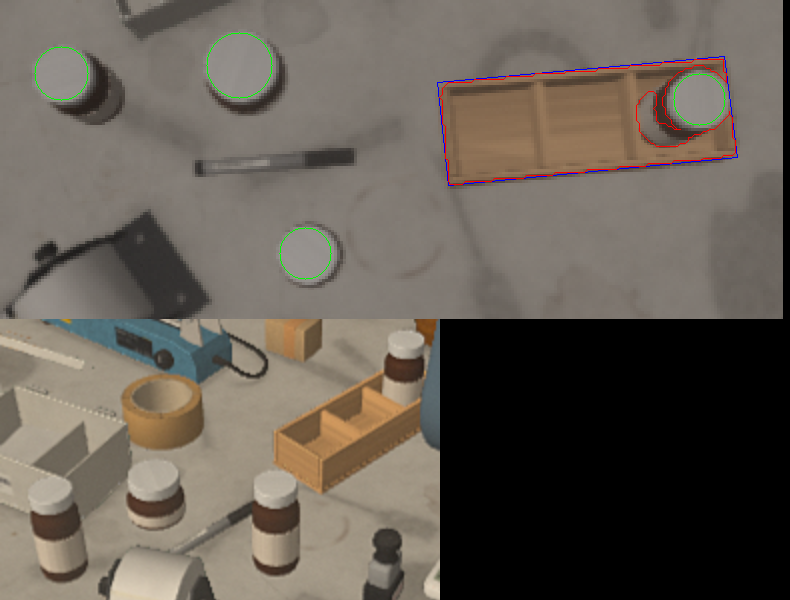

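The outlines fit. The crate is centred at (0.561, -0.116) with yaw 4.25°, and the tall jars are at (0.596, 0.290) and (0.458, 0.109). I'll pinch the lids along the crate's x axis, starting with the nearer jar.

>>> move_arm --plan '[4.33,12.62,-0.6,0,0,1.21,4.33,12.62,-0.6,0,0,1.21,4.33,12.62,-0.6,0,0,1.21,4.33,12.62,-0.6,0,0,1.21,4.33,12.62,-0.6,0,0,1.21,4.33,12.62,-0.6,0,0,1.21,4.33,12.62,-0.6,0,0,1.21,4.33,12.62,-0.6,0,0,1.21,4.33,12.62,-0.6,0,0,1.21,4.33,12.62,-0.6,0,0,1.21]' --grip 70

```text
time_s: 1.5
eef_pos: [0.4453, 0.0712, 0.2035]
eef_rot: [0.001, 0.68, 0.733, 0.0]
wrist_force: [1.1, -0.6, 0.2]
opening: 0.822
grasp_force: 0.0
```

>>> move_arm --plan '[0,0,0,0,0,0,0,0,0,0,0,0,0,0,0,0,0,0]'

```text
time_s: 1.88
eef_pos: [0.4447, 0.0677, 0.2032]
eef_rot: [0.0, 0.681, 0.732, -0.0]
wrist_force: [-0.1, 0.1, 0.2]
opening: 0.821
grasp_force: 0.0
```

Run:
```python
from bench import ctrl
o=ctrl.get_obs(); print(o["eef_pos"],o["eef_rot"],o["opening"])
```

```text
[0.44474212 0.06774853 0.20323537] [ 1.00465151e-04  6.81278196e-01  7.32024587e-01 -1.17669713e-04] 0.8213526751266895
```

>>> move_arm --plan '[0.27,0.83,0,0,0,0,0.27,0.83,0,0,0,0,0.27,0.83,-0.8,0,0,0,0.27,0.83,-1.4,0,0,0,0.27,0.83,-1.8,0,0,0,0.27,0.83,-2.2,0,0,0,0.27,0.83,-2.46,0,0,0,0.27,0.83,-2.46,0,0,0,0.27,0.83,-2.46,0,0,0]'

```text
time_s: 3.0
eef_pos: [0.459, 0.1102, 0.0809]
eef_rot: [0.0, 0.681, 0.733, 0.0]
wrist_force: [-0.1, -0.8, 0.5]
opening: 0.818
grasp_force: 0.0
```

>>> move_arm --plan '[0,0,0,0,0,0,0,0,0,0,0,0,0,0,0,0,0,0,0,0,0,0,0,0,0,0,0,0,0,0,0,0,0,0,0,0,0,0,0,0,0,0,0,0,0,0,0,0]' --grip 30

```text
time_s: 4.0
eef_pos: [0.4592, 0.1106, 0.0813]
eef_rot: [0.001, 0.68, 0.733, 0.001]
wrist_force: [-1.7, -1.8, 6.4]
opening: 0.505
grasp_force: 60.2
```

>>> move_arm --plan '[0,0,0.3,0,0,0,0,0,1.0,0,0,0,0,0,2.0,0,0,0,0.4,-0.9,2.0,0,0,0,0.8,-1.8,2.0,0,0,0,1.2,-2.7,2.0,0,0,0,1.6,-3.6,2.0,0,0,0,1.9,-4.2,2.0,0,0,0,2.03,-4.51,2.0,0,0,0,2.03,-4.51,2.0,0,0,0]'

```text
time_s: 5.25
eef_pos: [0.5597, -0.1152, 0.1803]
eef_rot: [-0.0, 0.681, 0.732, 0.0]
wrist_force: [-0.1, 0.9, -2.2]
opening: 0.506
grasp_force: 61.3
```

>>> move_arm --plan '[0,0,0,0,0,0,0,0,0,0,0,0]'

```text
time_s: 5.5
eef_pos: [0.5595, -0.1136, 0.1802]
eef_rot: [-0.0, 0.68, 0.733, 0.0]
wrist_force: [-0.5, -0.0, -1.5]
opening: 0.503
grasp_force: 61.3
```

Run:
```python
from bench import ctrl
import cv2
o=ctrl.get_obs(); print(o["eef_pos"],o["eef_rot"],o["opening"],o["wrist_force"])
s=ctrl.camera("scene")["pixels"][60:260,230:450,::-1]; cv2.imwrite("pics/s2.png",cv2.resize(s,None,fx=2.7,fy=2.7))
```

```text
[ 0.55945444 -0.11356827  0.1802477 ] [-2.60443424e-04  6.79917233e-01  7.33288817e-01  1.14212006e-05] 0.5031395483156192 [-0.54106443 -0.04509005 -1.47791504]
```

View pics/s2.png

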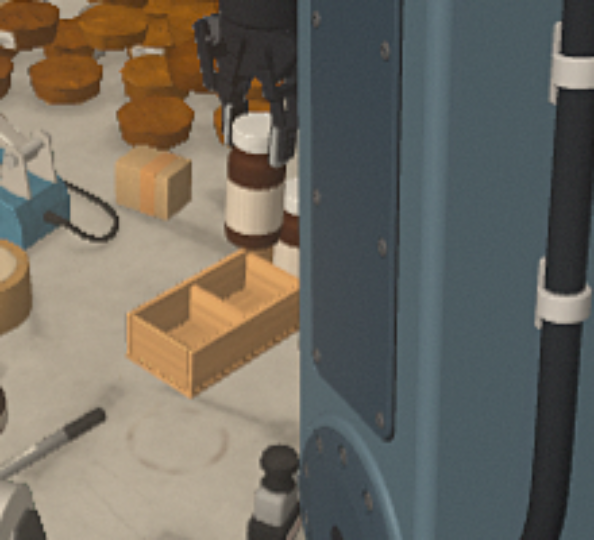

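The jar hangs upright by its lid, at about (253,180) in the crop, over the crate. Lowering it now.

>>> move_arm --plan '[0.02,-0.03,-0.4,0,0,0,0.02,-0.03,-0.8,0,0,0,0.02,-0.03,-1.1,0,0,0,0.02,-0.03,-1.3,0,0,0,0.02,-0.03,-1.5,0,0,0,0.02,-0.03,-1.65,0,0,0,0.02,-0.03,-1.75,0,0,0,0.02,-0.03,-1.81,0,0,0,0.02,-0.03,-1.84,0,0,0,0.02,-0.03,-1.84,0,0,0]'

```text
time_s: 6.8
eef_pos: [0.561, -0.1165, 0.0883]
eef_rot: [0.0, 0.68, 0.733, 0.0]
wrist_force: [0.1, -0.9, -1.9]
opening: 0.508
grasp_force: 61.3
```

>>> move_arm --plan '[0,0,-0.02,0,0,0,0,0,-0.02,0,0,0]'

```text
time_s: 7.05
eef_pos: [0.5611, -0.1165, 0.0874]
eef_rot: [0.0, 0.68, 0.733, 0.0]
wrist_force: [0.6, 0.1, -1.1]
opening: 0.508
grasp_force: 61.6
```

>>> move_arm --plan '[0,0,-0.02,0,0,0,0,0,-0.02,0,0,0]'

```text
time_s: 7.3
eef_pos: [0.5613, -0.1166, 0.0874]
eef_rot: [0.0, 0.68, 0.733, 0.0]
wrist_force: [-2.5, 0.4, 6.6]
opening: 0.508
grasp_force: 62.5
```

Contact with the floor. Releasing and lifting.

>>> move_arm --plan '[0,0,0.02,0,0,0,0,0,0.02,0,0,0,0,0,0.02,0,0,0,0,0,0.02,0,0,0,0,0,0.02,0,0,0,0,0,0.5,0,0,0,0,0,1.2,0,0,0,0,0,2.3,0,0,0,0,0,2.3,0,0,0,0,0,2.3,0,0,0]' --grip 70

```text
time_s: 8.55
eef_pos: [0.5607, -0.1164, 0.201]
eef_rot: [0.0, 0.68, 0.733, 0.0]
wrist_force: [-0.2, -0.5, -0.3]
opening: 0.818
grasp_force: 0.0
```

>>> move_arm --plan '[0.7,8.1,0,0,0,0,0.7,8.1,0,0,0,0,0.7,8.1,0,0,0,0,0.7,8.1,0,0,0,0,0.7,8.1,0,0,0,0,0.7,8.1,0,0,0,0,0.7,8.1,0,0,0,0,0.7,8.1,0,0,0,0,0.7,8.1,0,0,0,0,0.7,8.1,0,0,0,0]'

```text
time_s: 9.8
eef_pos: [0.5958, 0.2871, 0.2006]
eef_rot: [-0.0, 0.681, 0.732, -0.001]
wrist_force: [0.4, 0.2, 1.1]
opening: 0.82
grasp_force: 0.0
```

Run:
```python
from bench import ctrl
import cv2
from h import *
o=ctrl.get_obs(); print(o["eef_pos"],o["eef_rot"],o["opening"],o["wrist_force"])
c=ctrl.camera("top"); s=ctrl.camera("scene")
a=cv2.resize(c["pixels"][150:230,120:420,::-1],None,fx=2.5,fy=2.5); b=cv2.resize(s["pixels"][90:270,130:400,::-1],None,fx=2.2,fy=2.2)
out=np.zeros((596,750,3),np.uint8); out[:200]=a; out[200:596,:594]=b; cv2.imwrite("pics/m2.png",out)
```

```text
[0.59579177 0.28706641 0.20057857] [-2.20344321e-04  6.81084643e-01  7.32204425e-01 -5.83717249e-04] 0.8196503610024214 [0.35859479 0.1710344  1.12016646]
```

View pics/m2.png

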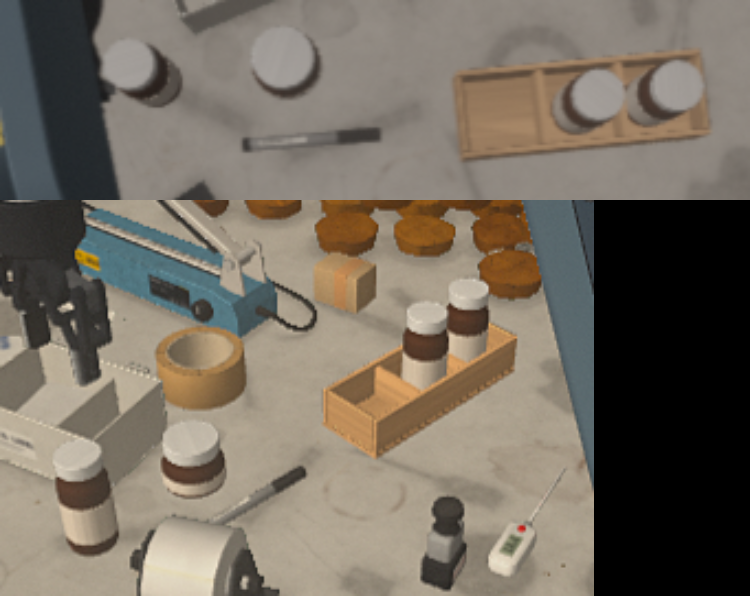

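Jar B stands upright in the middle cell, at about (590,98) in the crop, and jar_c is undisturbed. Before descending I'll check jar A's position against both views.

Run:
```python
from bench import ctrl
from h import *
np.set_printoptions(precision=4,suppress=True)
c=ctrl.camera("top"); s=ctrl.camera("scene")
P=[[.596,.2871,.2006],[.5963,.2896,.11]]
print(proj(c,P),proj(s,P))
L=lids(c,[(162,162,190,192)]); print(L,cast(c,L[:,3:5],.11))
print("scene lid", cast(s,[[130+80/2.2,90+252/2.2]],.11))
h=cv2.cvtColor(s["pixels"],cv2.COLOR_RGB2HSV)[190:225,150:185]
m=((h[...,2]>h[...,2].max()-45)&(h[...,1]<45)).astype(np.uint8)
k=max(cv2.findContours(m,0,1)[0],key=cv2.contourArea); x,y,w,hh=cv2.boundingRect(k); print(x+150,y+190,w,hh)
```

```text
[[159.8985 167.0175]
 [170.6553 174.9604]] [[159.3597 167.0035]
 [165.2872 204.3708]]
[[170.6625 174.85     9.8559 170.8472 174.9217 270.5   ]] [[0.5964 0.2892]]
scene lid [[0.5944 0.2882]]
154 198 22 20
```

>>> move_arm --plan '[0.01,0.04,-0.4,0,0,0,0.01,0.04,-0.9,0,0,0,0.01,0.04,-1.4,0,0,0,0.01,0.04,-1.8,0,0,0,0.01,0.04,-2.1,0,0,0,0.01,0.04,-2.3,0,0,0,0.01,0.04,-2.4,0,0,0,0.01,0.04,-2.4,0,0,0,0.01,0.04,-2.4,0,0,0]'

```text
time_s: 11.12
eef_pos: [0.5969, 0.2907, 0.0821]
eef_rot: [0.0, 0.68, 0.733, 0.001]
wrist_force: [-0.1, -0.5, 0.2]
opening: 0.822
grasp_force: 0.0
```

>>> move_arm --plan '[0,0,0,0,0,0,0,0,0,0,0,0,0,0,0,0,0,0,0,0,0,0,0,0,0,0,0,0,0,0,0,0,0,0,0,0,0,0,0,0,0,0,0,0,0,0,0,0]' --grip 30

```text
time_s: 12.12
eef_pos: [0.597, 0.2908, 0.0821]
eef_rot: [0.0, 0.68, 0.733, 0.001]
wrist_force: [0.9, -1.2, 5.8]
opening: 0.508
grasp_force: 61.5
```

>>> move_arm --plan '[0,0,0.3,0,0,0,0,0,1.0,0,0,0,0,0,2.0,0,0,0,-0.12,-1,2.0,0,0,0,-0.25,-2,2.0,0,0,0,-0.38,-3,2.0,0,0,0,-0.51,-4,2.0,0,0,0,-0.64,-5,2.0,0,0,0,-0.76,-6,2.0,0,0,0,-0.84,-6.6,2.0,0,0,0]'

```text
time_s: 13.38
eef_pos: [0.5534, -0.0416, 0.1812]
eef_rot: [-0.0, 0.681, 0.732, -0.0]
wrist_force: [0.3, 0.5, -3.4]
opening: 0.505
grasp_force: 61.8
```

>>> move_arm --plan '[0,0,0,0,0,0,0,0,0,0,0,0,0,0,0,0,0,0]'

```text
time_s: 13.75
eef_pos: [0.5543, -0.0383, 0.1812]
eef_rot: [-0.0, 0.68, 0.733, 0.0]
wrist_force: [0.0, 0.6, -2.1]
opening: 0.511
grasp_force: 61.8
```

>>> move_arm --plan '[0.01,-0.01,-0.4,0,0,0,0.01,-0.01,-0.8,0,0,0,0.01,-0.01,-1.1,0,0,0,0.01,-0.01,-1.3,0,0,0,0.01,-0.01,-1.5,0,0,0,0.01,-0.01,-1.65,0,0,0,0.01,-0.01,-1.75,0,0,0,0.01,-0.01,-1.81,0,0,0,0.01,-0.01,-1.84,0,0,0,0.01,-0.01,-1.84,0,0,0]'

```text
time_s: 15.0
eef_pos: [0.5549, -0.04, 0.0893]
eef_rot: [0.0, 0.68, 0.733, 0.0]
wrist_force: [-0.6, -0.2, -2.9]
opening: 0.502
grasp_force: 61.8
```

>>> move_arm --plan '[0,0,-0.02,0,0,0,0,0,-0.02,0,0,0]'

```text
time_s: 15.25
eef_pos: [0.5549, -0.0399, 0.0883]
eef_rot: [0.0, 0.68, 0.733, 0.0]
wrist_force: [-0.2, 0.3, -2.6]
opening: 0.504
grasp_force: 61.8
```

>>> move_arm --plan '[0,0,-0.02,0,0,0,0,0,-0.02,0,0,0]'

```text
time_s: 15.5
eef_pos: [0.5551, -0.04, 0.0881]
eef_rot: [0.0, 0.68, 0.733, 0.0]
wrist_force: [-3.2, 0.5, 6.7]
opening: 0.508
grasp_force: 62.6
```

Contact. I'll release, lift, then back the arm out of view of the crate.

>>> move_arm --plan '[0,0,0.02,0,0,0,0,0,0.02,0,0,0,0,0,0.02,0,0,0,0,0,0.02,0,0,0,0,0,0.02,0,0,0,0,0,0.5,0,0,0,0,0,1.2,0,0,0,0,0,2.3,0,0,0,0,0,2.3,0,0,0,0,0,2.3,0,0,0]' --grip 70

```text
time_s: 16.75
eef_pos: [0.5547, -0.0399, 0.2021]
eef_rot: [0.0, 0.68, 0.733, 0.0]
wrist_force: [0.1, 1.1, -0.3]
opening: 0.819
grasp_force: 0.0
```

>>> move_arm --plan '[0,5,0.4,0,0,0,0,5,0.4,0,0,0,0,5,0.4,0,0,0,0,5,0.4,0,0,0,0,5,0.4,0,0,0,0,5,0.4,0,0,0,0,5,0.4,0,0,0,0,5,0.4,0,0,0]'

```text
time_s: 17.75
eef_pos: [0.555, 0.2086, 0.2219]
eef_rot: [-0.0, 0.681, 0.732, -0.0]
wrist_force: [0.7, -0.7, -0.4]
opening: 0.818
grasp_force: 0.0
```

Run:
```python
from bench import ctrl
from h import *
np.set_printoptions(precision=4,suppress=True)
o=ctrl.get_obs(); print(o["eef_pos"],o["dq"],o["wrist_force"],o["time_s"])
c=ctrl.camera("top"); s=ctrl.camera("scene")
a=cv2.resize(c["pixels"][150:230,120:420,::-1],None,fx=2.5,fy=2.5); b=cv2.resize(s["pixels"][90:270,130:400,::-1],None,fx=2.2,fy=2.2)
out=np.zeros((596,750,3),np.uint8); out[:200]=a; out[200:596,:594]=b; cv2.imwrite("pics/m3.png",out)
t=4.25*np.pi/180; Rz=np.array([[np.cos(t),-np.sin(t)],[np.sin(t),np.cos(t)]])
pts=np.array([[0,-.076],[0,0],[0,.076]])@Rz.T+[.5607,-.1164]
g=np.int32(proj(c,np.c_[pts,[.116]*3]))
L=lids(c,[(x-14,y-14,x+15,y+15) for x,y in g]); print((cast(c,L[:,3:5],.116)-[.5607,-.1164])@Rz,L[:,5])
```

```text
[0.555  0.2086 0.2219] [ 0.0042 -0.0036 -0.0046  0.0015 -0.0005  0.0009] [ 0.7128 -0.6708 -0.4093] 17.75
[[ 0.0003 -0.0718]
 [-0.0007 -0.0018]
 [-0.0008  0.0755]] [264.5 273.  267. ]
```

View pics/m3.png

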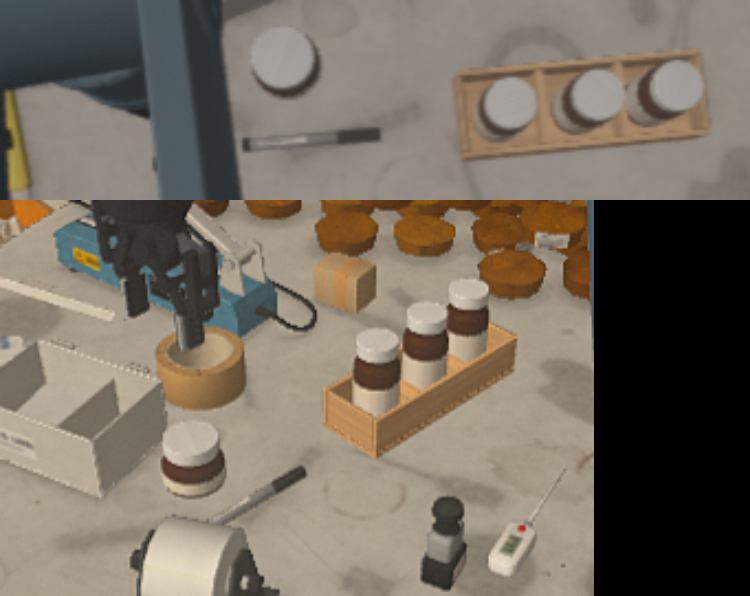

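All three jars stand upright in their cells, with lids at about (508,105), (595,98) and (672,85) in the crop. By the lid measurement they are within about 4 mm of the cell centres, and the arm is clear.

```bash
python3 -c "
from bench import ctrl
print(ctrl.hand_in())"
```

```text
the job is handed in; nothing more can be done
None
```

Both loose tall jars are now in the two empty cells, set down upright within about 2 mm of centre, with jar_c still upright in its own cell and the squat jar left on the table; the job is handed in, with no verdict returned.

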